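# Dispense the brass ball knobs

### The arm

A 6-joint arm with a two-finger parallel gripper is mounted at the origin on the work surface. World frame = base frame: x ahead of the robot, y to its left, z up, the work surface at z = 0. Lengths are in m, angles in rad, forces in N, time in s.
With the tool pointing down it reaches from about 0.35 to 0.975 m from the base axis. Payload 4.9 kg.
Tool frame: the origin (TCP) lies midway between the tips of the shut fingers; the grasp point (between the pads) lies ctrl.tcp_to_grasp behind it (ctrl.tcp_to_grasp is the distance from the TCP to the grasp point, in m); z points along the fingers, y is the direction in which the jaws open and shut (so a half turn about z gives the same grasp; the last joint's range is limited). The gripper opens to 85 mm and grips with 20 to 120 N. Pads are 22 mm wide; open, the fingers measure 114 mm over their backs; the gripper's body (76 mm by 85 mm) begins 54 mm behind the grasp point. The pads swing forward as they close: fully open they stand 13 mm farther back than shut.
Start: joints at [1.057, 0.053, 1.613, -0, 1.476, -0.119], TCP at [0.24, 0.577, 0.207] pointing down, gripper open.
Joint ranges: [-3.01, 3.01], [-1.01, 2.22], [0.06, 2.58], [-1.02, 4.17], [0.09, 2.62], [-3.14, 3.14]. Speed limits (rad/s): [2.57, 2.57, 3.14, 3.14, 3.14, 3.14].

### API

Orientations are given as a rotation vector (axis times angle).
In Python, from station import ctrl, get_image, calibration, finish_job, models gives the robot as it stands.
- The arm moves only by the shell command python3 -m creep 'ROWS' [FORCE]. ROWS is JSON, a list of rows, each a list of 7 numbers: the opening, from 0 (shut) to 1 (fully open), then the shift along the tool's x, y, z in m, then the turn, a rotation vector about the tool's x, y, z in degrees. A call has 1 to 20 rows; each row shifts and turns the commanded pose from where the row before left it, along the tool's axes as they then stand; what a row does not reach is not made up. A row lasts 1/10 s, in which the tool goes at most 50 mm and 8.59 degrees, less where a joint would pass 70% of its speed; a pose out of reach is approached as far as the arm can. A call with a gripper value outside its range is refused whole. The fingers move at their own pace and stop on an object; FORCE is the grip in N (left out, the last holds). Time passes only in rows, so rows that do not move let the fingers close. It gives the time, the measured TCP pose, the force and the opening at its end, in the units of the state.
- ctrl.get_obs(): the state, without advancing time (a new reading comes with each control period).
- get_image(name): name is "side" or "top" or "wrist"; returns the picture (480x640x3 uint8, red, green, blue); there is no depth.
- calibration(name): a dict with "mtx" (3x3 intrinsics, pixels), "R" (3x3) and "t" (3): a world point X has camera coordinates R X + t. Camera axes: x right, y down, z forward; pixel columns grow to the right and rows downward; lengths in m; the calibration is good to about 2 mm. A picture is of the moment at which its call begins: read the wrist's pose just before it. calibration takes no time and is no camera call; for the wrist camera it gives the pose at the moment of the call.
- finish_job(): hands the job in, once; it reports no verdict.
Trained networks look in the newest picture that a camera, given by its name, has taken for a name from the list of things; names that differ only in an ending like _2 or _b are one class to them, and where a whole thing is asked for, a point or a joint stands for the part that bears it (a point fixed in the world has none). Each returns a list of dicts, best first, with "conf" (0 to 1); they miss things now and then, are a little off and sometimes report something else, mostly with a low value. They report only what shows in the picture. A call takes as long as a camera call.
- models.search_frame(camera, name): "extent" ([left, top, right, bottom] in pixels, round what is visible of it).
The state is a dict: "t": time; "q": joint angles; "dq": joint speeds; "effort": joint torques, N m; "tool_pos": TCP position; "tool_rot": TCP orientation; "contact_force": force on the tool from outside, world axes, zero at the start; "wrist_torque": the same for the moment, N m; "opening": finger opening in m.
Only numpy, scipy, OpenCV 4.12 (cv2) and the standard library are available. Lean on these libraries where they do the work, as an engineer would, in place of code of your own. Each camera call takes 0.05 s, during which the arm holds its last target. There are 200 camera calls.

### The job

Of the two ball dispensers on the key-cutting bench, press down the red lever paddle of the one holding the brass balls, and keep it down until all three brass balls have run out under the lifted gate into the catch tray; then let the lever come back up so that the gate shuts. Only press the lever with the fingers: do not touch the balls, and leave the steel balls, their dispenser and everything else on the bench alone.

Things in the scene. Friction and masses are not known exactly. Their poses are not given: they have to be found in the camera images.
- brass_dispenser: brass dispenser: pale-blue unit fixed to the bench, 292 x 80 x 110 mm; origin under it on the bench, +x runs downhill from the red lever paddle to the catch tray. Three brass balls in a row on an 8 degree ramp, 32 mm wide, behind a white gate at x = +35 mm. The lever's pivot is at x = -35 mm, 100 mm up; its arm runs beside the ramp, +y side.
- brass_paddle (a point): centre of the top of the brass dispenser's red lever paddle (36 mm along x, 38 mm along y), 106 mm up, at x = -120 mm of the unit. It lies 85 mm from the pivot: full travel takes it about 36 mm down, tilting 0.45 rad, outer (-x) end lowest; nothing stands under it. A spring lifts it back: about 2 N at first, 4 to 5 N fully down.
- brass_dispenser_lever (a joint): lever of the brass dispenser, rad: 0 = at rest, paddle up and gate shut; grows as the paddle is pressed and the gate lifts; a ball can pass from about 0.35; hard stop at 0.45. It springs back to 0 when let go.
- brass1_center (a point): centre of brass ball 1 (28 mm diameter, golden, about 60 g); ball 1 is next to the gate at the start; when it lies in the tray its centre is 20 to 40 mm above the bench
- brass2_center (a point): centre of brass ball 2 (28 mm diameter, golden, about 60 g); ball 2 is second at the start; when it lies in the tray its centre is 20 to 40 mm above the bench
- brass3_center (a point): centre of brass ball 3 (28 mm diameter, golden, about 60 g); ball 3 is third, farthest up the ramp at the start; when it lies in the tray its centre is 20 to 40 mm above the bench
- steel_dispenser: steel dispenser: pale-blue unit fixed to the bench, 292 x 80 x 110 mm; origin under it on the bench, +x runs downhill from the red lever paddle to the catch tray. Three silver steel balls in a row on an 8 degree ramp, 32 mm wide, behind a white gate at x = +35 mm. The lever's pivot is at x = -35 mm, 100 mm up; its arm runs beside the ramp, +y side. Not to be used.
- steel_paddle (a point): centre of the top of the steel dispenser's red lever paddle (36 mm along x, 38 mm along y), 106 mm up, at x = -120 mm of the unit. It lies 85 mm from the pivot: full travel takes it about 36 mm down, tilting 0.45 rad, outer (-x) end lowest; nothing stands under it. A spring lifts it back: about 2 N at first, 4 to 5 N fully down.
- steel_dispenser_lever (a joint): lever of the steel dispenser, rad: 0 = at rest, paddle up and gate shut; grows as the paddle is pressed and the gate lifts; a ball can pass from about 0.35; hard stop at 0.45. It springs back to 0 when let go.
- steel1_center (a point): centre of steel ball 1 (28 mm diameter, silver); stays behind its gate
- steel2_center (a point): centre of steel ball 2 (28 mm diameter, silver); stays behind its gate
- steel3_center (a point): centre of steel ball 3 (28 mm diameter, silver); stays behind its gate
- brass_tray (a point): centre of the floor of the brass dispenser's open catch tray, 10 mm above the bench, sloping 3 degrees down to +x; inside 105 mm along the unit's x, 66 mm along y; rims 46 mm above the bench
- steel_tray (a point): centre of the floor of the steel dispenser's open catch tray, 10 mm above the bench, sloping 3 degrees down to +x; inside 105 mm along the unit's x, 66 mm along y; rims 46 mm above the bench
- oil_bottle: red oil bottle, 40 mm diameter, 90 mm tall, standing; origin under its centre; bystander
- carton: yellow carton, 50 x 60 x 45 mm (x, y, z); origin under its centre; bystander
- padlock: brass padlock lying flat, body 42 x 50 mm, 22 mm high, shackle reaching 54 mm to +x; origin under the body's centre; bystander
- screwdriver: screwdriver 120 mm long lying on the bench along its own x; bystander

How it is judged:
By the outcome, as a careful person would: the job done as asked, in the order asked, and still so for the second after the job is handed in, with the robot touching nothing.
It also fails if it takes over 38 s, if anything falls off the work surface, if the arm or the gripper's body presses on something with over 40 N, if the wrist force passes 120 N, or if a joint passes its speed limit or range.

## Working session

There is one attempt and no reset: what is moved stays moved. The work goes in short steps, Python scripts to look and compute and a shell command to move; the robot and the scene stay as the last step left them, time stands still between calls to the robot, and variables do not carry over. Pictures are saved under pics/ and viewed, about 8 in all and at most 12, crops included, and the job is handed in when it is done.

```bash
mkdir -p pics
python3 - <<'E'
from station import ctrl,get_image,calibration,models
import cv2
o=ctrl.get_obs();print(o['t'],o['tool_pos'],o['tool_rot'],o['opening'],ctrl.tcp_to_grasp)
for c in ("top","side"):
    im=get_image(c);cv2.imwrite(f"pics/{c}1.png",im[:,:,::-1])
    for n in ("brass_dispenser","brass_paddle","steel_paddle","brass1_center","steel1_center"):
        print(c,n,[(round(d['conf'],2),[round(v) for v in d['extent']]) for d in models.search_frame(c,n)][:3])
E
```

```text
0.0 [0.24006899 0.57631933 0.20584451] [-0.61604896 -3.07994123  0.00308   ] 0.08514930311430745 0.0187
top brass_dispenser [(0.93, [381, 190, 456, 300]), (0.4, [186, 202, 253, 320])]
top brass_paddle [(0.58, [409, 230, 456, 302])]
top steel_paddle [(0.56, [203, 246, 244, 320])]
top brass1_center [(0.66, [414, 237, 424, 246])]
top steel1_center [(0.45, [214, 257, 222, 263])]
side brass_dispenser [(0.68, [353, 256, 427, 371])]
side brass_paddle [(0.71, [352, 280, 406, 358]), (0.69, [192, 162, 276, 244])]
side steel_paddle [(0.93, [189, 173, 245, 221])]
side brass1_center [(0.53, [230, 188, 242, 197]), (0.38, [188, 172, 244, 223])]
side steel1_center []
```

View pics/top1.png

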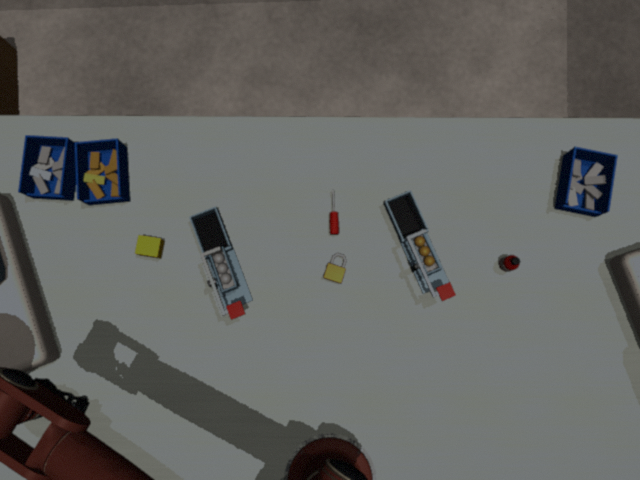

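View pics/side1.png

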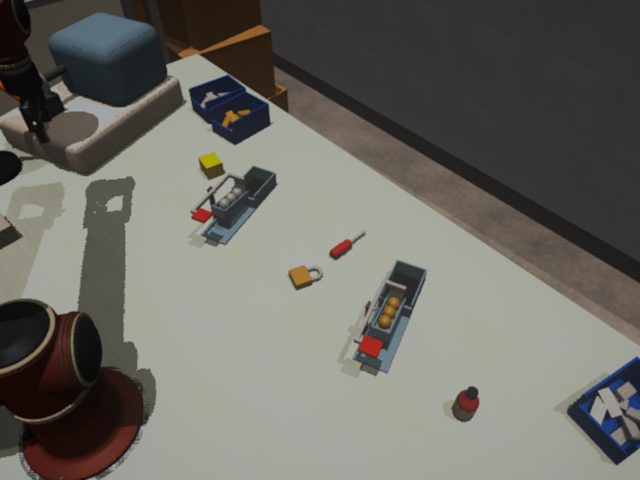

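The top picture shows the brass unit on the right, with its paddle at about (446,291). The steel unit is on the left, with its paddle at (236,310). In the side picture the brass paddle is at about (371,347).

```bash
cat > h.py <<'E'
import numpy as np,cv2
from station import calibration
def ray(c,uv,z):
    k=calibration(c);M=np.array(k['mtx']);R=np.array(k['R']);t=np.array(k['t']).ravel()
    d=R.T@np.linalg.solve(M,[uv[0],uv[1],1]);C=-R.T@t
    return C+d*(z-C[2])/d[2]
def red(im,x0,y0,x1,y1):
    h=cv2.cvtColor(im,cv2.COLOR_RGB2HSV)
    m=((h[...,0]<6)|(h[...,0]>174))&(h[...,1]>150)&(h[...,2]>80)
    k=np.zeros_like(m);k[y0:y1,x0:x1]=1;m&=k
    n,l,s,c=cv2.connectedComponentsWithStats(m.astype(np.uint8))
    i=1+np.argmax(s[1:,4]);return c[i],s[i]
E
python3 - <<'E'
from h import *
for c,b in (("top",(425,270,470,310)),("side",(350,325,395,365))):
    im=cv2.imread(f"pics/{c}1.png")[:,:,::-1].copy()
    uv,s=red(im,*b);print(c,uv,s,ray(c,uv,.106 if c=="top" else .104))
# axis: tray far rim corners (z .046) top image
p=ray("top",(446,291),.106)
for uv in ((385,200),(412,192)): print(ray("top",uv,.046))
from station import ctrl
print(cv2.Rodrigues(np.array(ctrl.get_obs()['tool_rot']))[0].round(3))
E
```

```text
top [445.1657754  291.06417112] [437 283  18  17 187] [ 0.4705009  -0.27922155  0.106     ]
side [370.49702381 345.83630952] [359 336  24  21 336] [ 0.46959985 -0.28116885  0.104     ]
[ 0.70883826 -0.13991936  0.046     ]
[ 0.73025598 -0.21014565  0.046     ]
[[-0.923  0.385 -0.   ]
 [ 0.385  0.923 -0.   ]
 [ 0.    -0.    -1.   ]]
```

```bash
python3 -m creep '[[0,0,0,0,0,0,8.4],[0,0,0,0,0,0,8.4],[0,0,0,0,0,0,8.4],[0,0,0,0,0,0,8.4],[0,0,0,0,0,0,8.4],[0,0,0,0,0,0,8.4],[0,0,0,0,0,0,8.4],[0,0,0,0,0,0,8.4],[0,0,0,0,0,0,8.4],[0,0,0,0,0,0,8.4],[0,0,0,0,0,0,8.4],[0,0,0,0,0,0,8.4],[0,0,0,0,0,0,8.4],[0,0,0,0,0,0,8.4],[0,0,0,0,0,0,8.4],[0,0,0,0,0,0,8.4]]' 20
python3 -m creep '[[0,-0.006,0.044,0,0,0,0],[0,-0.006,0.044,0,0,0,0],[0,-0.006,0.044,0,0,0,0],[0,-0.006,0.044,0,0,0,0],[0,-0.006,0.044,0,0,0,0],[0,-0.006,0.044,0,0,0,0],[0,-0.006,0.044,0,0,0,0],[0,-0.006,0.044,0,0,0,0],[0,-0.006,0.044,0,0,0,0],[0,-0.006,0.044,0,0,0,0],[0,-0.006,0.044,0,0,0,0],[0,-0.006,0.044,0,0,0,0],[0,-0.006,0.044,0,0,0,0],[0,-0.006,0.044,0,0,0,0],[0,-0.006,0.044,0,0,0,0],[0,-0.006,0.044,0,0,0,0],[0,-0.006,0.044,0,0,0,0],[0,-0.006,0.044,0,0,0,0],[0,-0.006,0.044,0,0,0,0],[0,0,0,0,0,0,0]]'
python3 - <<'E'
from station import ctrl,get_image,models
from h import *
o=ctrl.get_obs();print(o['t'],o['tool_pos'],o['q'],o['contact_force'],o['opening'])
R=cv2.Rodrigues(np.array(o['tool_rot']))[0];print(R.round(3))
im=get_image("wrist")
print([(d['conf'],d['extent']) for d in models.search_frame("wrist","brass_paddle")][:2])
uv,s=red(im,0,0,640,480);P=ray("wrist",uv,.106);print(uv,s,P,R.T@(P-o['tool_pos']))
cv2.imwrite("pics/w1.png",im[:,:,::-1])
E
```

```text
t: 2.2
tool_pos: [0.2404, 0.5769, 0.2072]
tool_rot: [-3.08, -0.617, -0.0]
contact_force: [0.0, 0.0, -0.4]
opening: 0.0001
t: 4.2
tool_pos: [0.4621, -0.2414, 0.2068]
tool_rot: [3.079, 0.618, -0.001]
contact_force: [-0.2, 1.4, -0.3]
opening: -0.0001
4.2 [ 0.46210182 -0.2414309   0.20675762] [-6.23611183e-01 -1.97873846e-01  1.85115004e+00 -1.10270031e-03
  1.48834012e+00  5.50928460e-01] [-0.21752047  1.43364375 -0.29650231] -0.00013459502274887138
[[ 0.922  0.386 -0.001]
 [ 0.386 -0.922 -0.001]
 [-0.001  0.001 -1.   ]]
[(0.7, [325.7, 0.0, 403.1, 258.1])]
[369.27196858 234.09081983] [ 345  213   49   44 2037] [ 0.47062138 -0.27373833  0.106     ] [-0.00451763  0.03303592  0.1007803 ]
```

View pics/w1.png

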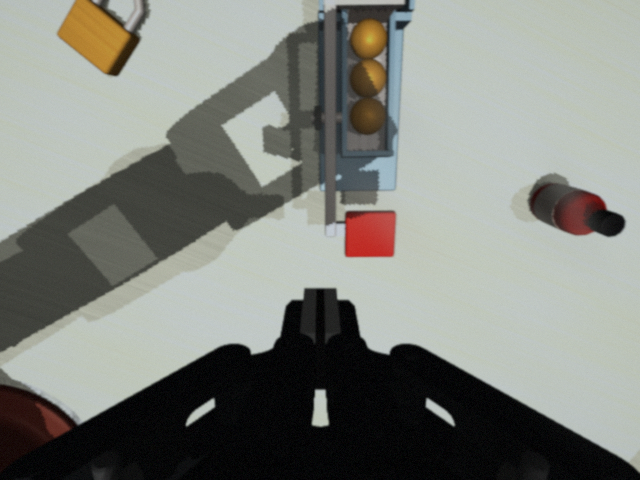

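The wrist view shows the red paddle at (369,234). The unit lines up with the image, with the balls above the paddle and the lever arm to its left. This agrees with the top estimate to within 5 mm. Next I'll go above the paddle and then press.

```bash
python3 -m creep '[[0,-0.004,0.018,0,0,0,0],[0,-0.004,0.018,0,0,0,0],[0,0,0,0.02,0,0,0],[0,0,0,0.02,0,0,0],[0,0,0,0.02,0,0,0],[0,0,0,0.015,0,0,0],[0,0,0,0,0,0,0],[0,0,0,0,0,0,0]]'
python3 - <<'E'
from station import ctrl,get_image
from h import *
o=ctrl.get_obs()
im=get_image("wrist");R=cv2.Rodrigues(np.array(o['tool_rot']))[0]
uv,s=red(im,0,0,640,480);P=ray("wrist",uv,.106);print(o['tool_pos'],uv,s,P,R.T@(P-o['tool_pos']))
cv2.imwrite("pics/w2.png",im[:,:,::-1])
E
```

```text
t: 5.1
tool_pos: [0.4687, -0.2737, 0.1325]
tool_rot: [3.078, 0.626, 0.0]
contact_force: [-0.2, -0.9, 0.7]
opening: 0.0
[ 0.46869189 -0.27371111  0.13245027] [340.70080092 258.5520595 ] [ 298  234   67   58 1748] [ 0.47600279 -0.28314269  0.106     ] [0.00304448 0.01152996 0.02645396]
```

View pics/w2.png

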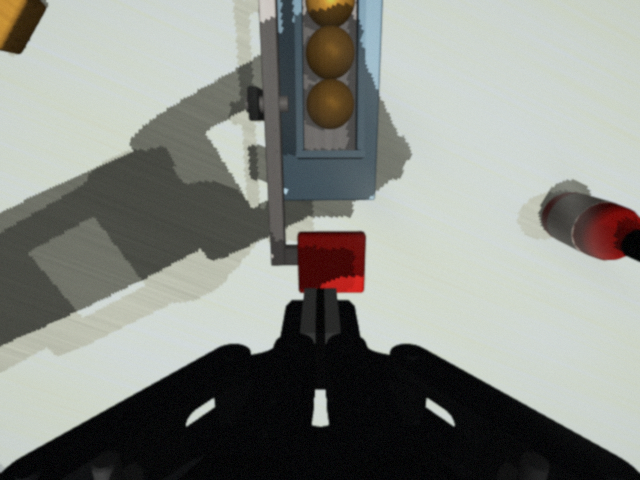

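The paddle spans (298–365, 232–292), so its centre is about (332,262). It sits about 6 mm to +y of the tool and about level in x. The mask was biased by a shadow. I'll correct for that and press down.

```bash
python3 -m creep '[[0,-0.003,0.006,0,0,0,0],[0,0,0,0.01,0,0,0],[0,0,0,0.01,0,0,0],[0,0,0,0.008,0,0,0],[0,0,0,0.008,0,0,0],[0,0,0,0.008,0,0,0],[0,0,0,0.008,0,0,0],[0,0,0,0.006,0,0,0],[0,0,0,0.003,0,0,0],[0,0,0,0,0,0,0],[0,0,0,0,0,0,0],[0,0,0,0,0,0,0]]'
python3 - <<'E'
from station import ctrl,get_image
import cv2,numpy as np
a=get_image("wrist");b=get_image("side")[240:380,330:450]
b=cv2.resize(b,None,fx=3,fy=3)
c=np.zeros((480,800,3),np.uint8);c[:420,:360]=b;a=cv2.resize(a,(440,330));c[:330,360:]=a
cv2.imwrite("pics/p3.png",c[:,:,::-1]);print(ctrl.get_obs()['contact_force'],ctrl.get_obs()['tool_pos'])
E
```

```text
t: 6.35
tool_pos: [0.4683, -0.2803, 0.0713]
tool_rot: [3.078, 0.626, 0.001]
contact_force: [-0.1, -0.9, -0.1]
opening: -0.0002
[ 0.2460259  -0.40190382 -0.80801747] [ 0.46821724 -0.28027606  0.07126888]
```

View pics/p3.png

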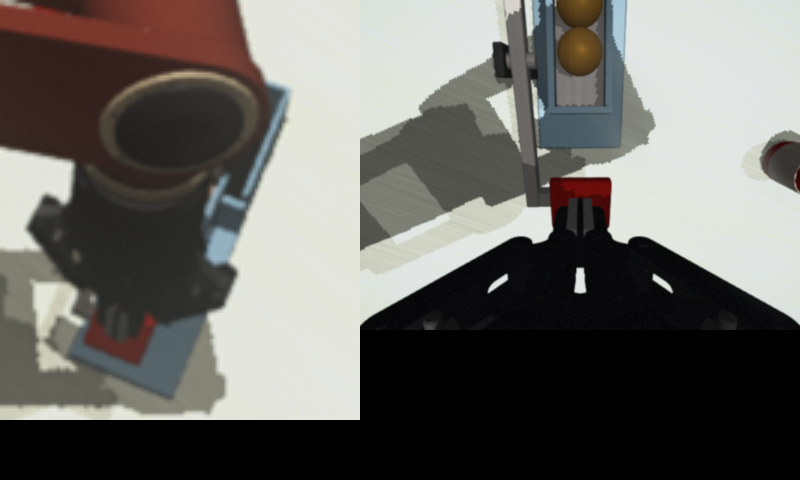

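The fingers are over the paddle's outer half, but the force reading is near zero. I need a clearer look at whether the lever has moved.

Run:
```python
from station import ctrl,get_image,calibration
from h import *
a=get_image("wrist");o=ctrl.get_obs();k=calibration("wrist")
def pr(X): return cv2.projectPoints(np.array(X,float),cv2.Rodrigues(np.array(k['R']))[0],np.array(k['t'],float),np.array(k['mtx']),None)[0].reshape(-1,2).round(0)
pc=np.array([.470,-.281]);ux=np.array([.922,.387]);uy=np.array([-.387,.922])
piv=pc+ux*.085
for th in (0,.2,.45):
    pts=[]
    for ex in (.067,.103):
        for ey in (-.019,.019):
            h=-ex*np.cos(th)-.006*np.sin(th);z=.1-ex*np.sin(th)+.006*np.cos(th)
            pts.append([*(piv+ux*h+uy*ey),z])
    print(th,pr(pts).tolist())
print("tcp",pr([o['tool_pos']]),"cam",-np.array(k['R']).T@np.array(k['t']).ravel(),o['contact_force'],o['wrist_torque'],o['effort'])
t=get_image("top")[170:320,360:480]
c=np.zeros((600,800,3),np.uint8);c[:600,:480]=cv2.resize(t,None,fx=4,fy=4);
c[:400,480:]=a[0:400,200:520]
cv2.imwrite("pics/p4.png",c[:,:,::-1])
```

```text
0 [[374.0, 276.0], [276.0, 276.0], [370.0, 355.0], [279.0, 355.0]]
0.2 [[370.0, 263.0], [280.0, 263.0], [364.0, 327.0], [284.0, 327.0]]
0.45 [[366.0, 242.0], [283.0, 242.0], [360.0, 291.0], [288.0, 291.0]]
tcp [[321. 284.]] cam [ 0.53939297 -0.24932953  0.23925631] [0.11891465 0.23774371 1.09855531] [-0.03901824 -0.05580295  0.01509374] [ 9.66224007e-06 -3.32684112e+01 -3.37754667e+01  7.73711981e-04
 -2.16544220e-03  1.42276454e-05]
```

View pics/p4.png

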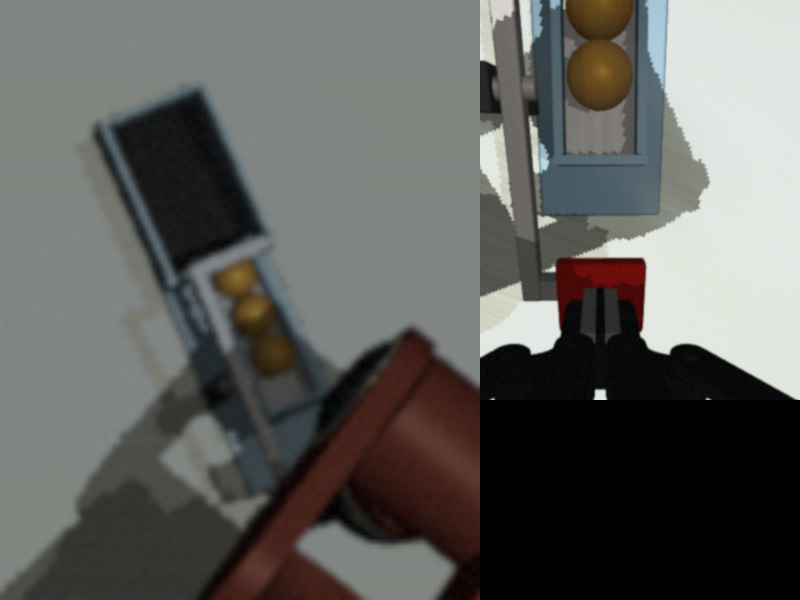

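The lever is only partly down and the balls are still there. I'll press further in small steps and watch the force.

```bash
python3 -m creep '[[0,0,0,0.003,0,0,0],[0,0,0,0,0,0,0],[0,0,0,0,0,0,0]]'; python3 -m creep '[[0,0,0,0.003,0,0,0],[0,0,0,0,0,0,0],[0,0,0,0,0,0,0]]'
python3 - <<'E'
from station import ctrl,get_image,calibration
from h import *
F=[];
for i in range(6):
    a=get_image("wrist");F.append(ctrl.get_obs()['contact_force'])
print(np.mean(F,0),ctrl.get_obs()['tool_pos'])
t=get_image("top")[170:320,360:480]
c=np.zeros((600,800,3),np.uint8);c[:600,:480]=cv2.resize(t,None,fx=4,fy=4);
c[:480,480:]=a[:,160:480]
cv2.imwrite("pics/p5.png",c[:,:,::-1])
E
```

```text
t: 6.85
tool_pos: [0.4685, -0.2804, 0.0684]
tool_rot: [3.078, 0.626, 0.001]
contact_force: [1.5, 0.2, 1.8]
opening: -0.0
t: 7.15
tool_pos: [0.4683, -0.2803, 0.0652]
tool_rot: [3.078, 0.626, 0.001]
contact_force: [1.8, 0.5, 1.3]
opening: 0.0002
[ 1.02163454 -0.08090417  2.95324052] [ 0.4681687  -0.28035714  0.06520652]
```

View pics/p5.png

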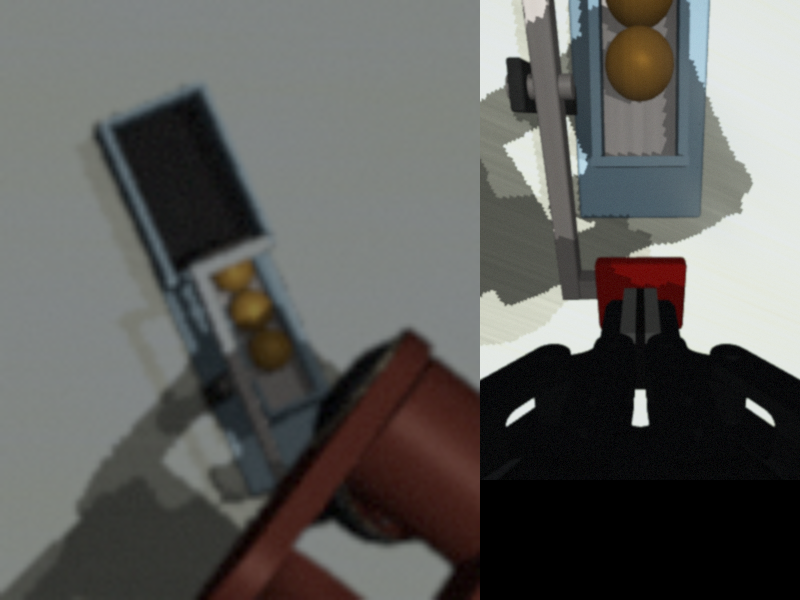

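The balls have started to shift downhill and the average force is 3 N, so I'm pressing the paddle. I'll keep going towards the stop.

```bash
for i in 1; do python3 -m creep '[[0,0,0,0.003,0,0,0],[0,0,0,0,0,0,0],[0,0,0,0,0,0,0],[0,0,0,0,0,0,0]]'; done
python3 - <<'E'
from station import ctrl,get_image
from h import *
F=[]
for i in range(8):
    a=get_image("wrist");F.append(ctrl.get_obs()['contact_force'])
print(np.mean(F,0),ctrl.get_obs()['tool_pos'])
t=get_image("top")[170:320,360:480]
c=np.zeros((600,800,3),np.uint8);c[:600,:480]=cv2.resize(t,None,fx=4,fy=4);
c[:480,480:]=a[:,160:480]
cv2.imwrite("pics/p6.png",c[:,:,::-1])
E
```

```text
t: 7.9
tool_pos: [0.468, -0.2802, 0.062]
tool_rot: [-3.079, -0.626, 0.0]
contact_force: [1.3, -0.7, 2.2]
opening: 0.0003
[ 0.82468715 -0.44797848  2.35217599] [ 0.46802879 -0.28020631  0.06205897]
```

View pics/p6.png

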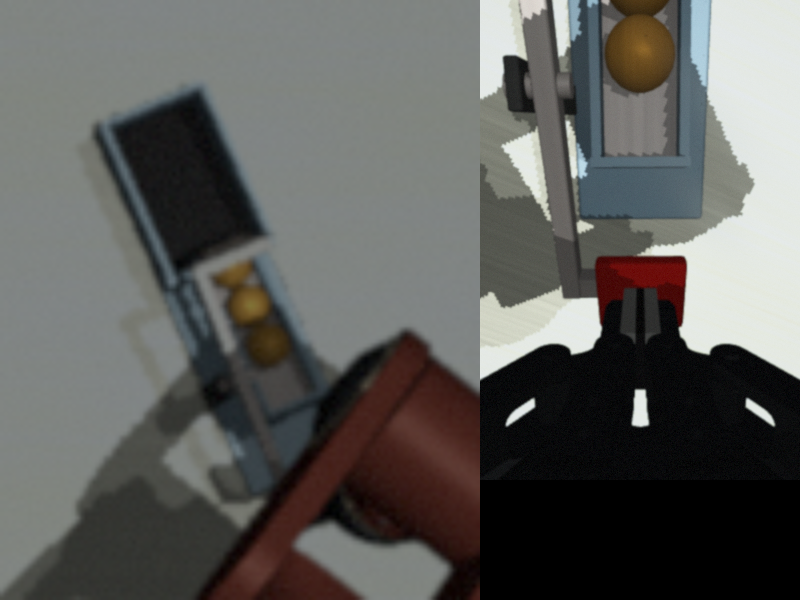

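Ball 1 is moving under the gate. I'll press on and check the golden pixels numerically to save views.

```bash
cat >> h.py <<'E'
def look():
    from station import ctrl,get_image
    F=[];t=get_image("top")
    for i in range(6):
        get_image("wrist");F.append(ctrl.get_obs()['contact_force'])
    t=get_image("top");g=cv2.cvtColor(t,cv2.COLOR_RGB2HSV)[180:310,375:470]
    m=((g[...,0]>10)&(g[...,0]<30)&(g[...,1]>120)&(g[...,2]>40)).astype(np.uint8)
    n,l,s,c=cv2.connectedComponentsWithStats(m)
    print(ctrl.get_obs()['t'],np.mean(F,0).round(1),ctrl.get_obs()['tool_pos'].round(4),[(x.round()+[375,180],int(k[4])) for x,k in zip(c[1:],s[1:]) if k[4]>8])
    return t
E
python3 -m creep '[[0,0,0,0.003,0,0,0],[0,0,0,0,0,0,0],[0,0,0,0,0,0,0]]'|grep force; python3 -c "from h import *;look()"
python3 -m creep '[[0,0,0,0.003,0,0,0],[0,0,0,0,0,0,0],[0,0,0,0,0,0,0]]'|grep force; python3 -c "from h import *;look()"
```

```text
contact_force: [1.0, -0.6, 2.3]
9.05 [0.7 0.2 2.1] [ 0.4679 -0.2802  0.059 ] [(array([423., 248.]), 181)]
contact_force: [0.6, 0.9, 3.5]
9.75 [0.8 1.2 3.6] [ 0.4681 -0.2802  0.0562] [(array([402., 210.]), 197), (array([410., 226.]), 86)]
```

```bash
python3 -m creep '[[0,0,0,0.002,0,0,0],[0,0,0,0,0,0,0],[0,0,0,0,0,0,0],[0,0,0,0,0,0,0],[0,0,0,0,0,0,0],[0,0,0,0,0,0,0],[0,0,0,0,0,0,0],[0,0,0,0,0,0,0],[0,0,0,0,0,0,0],[0,0,0,0,0,0,0]]'|grep force
python3 - <<'E'
from h import *
t=look();cv2.imwrite("pics/p7.png",cv2.resize(t[170:320,360:480],None,fx=4,fy=4)[:,:,::-1])
E
```

```text
contact_force: [1.1, -0.4, 3.9]
11.15 [1.  0.1 3.6] [ 0.4681 -0.2803  0.0541] [(array([404., 212.]), 289)]
```

View pics/p7.png

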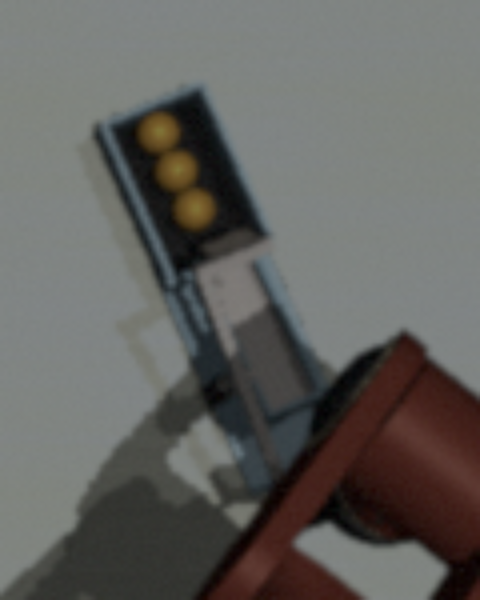

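All three brass balls lie in the tray in the top crop, at about (158,130), (177,170) and (195,210), and the ramp is empty. Now I'll raise the tool slowly to let the lever up.

```bash
python3 -m creep '[[0,0,0,-0.008,0,0,0],[0,0,0,-0.008,0,0,0],[0,0,0,-0.008,0,0,0],[0,0,0,-0.008,0,0,0],[0,0,0,-0.008,0,0,0],[0,0,0,-0.008,0,0,0],[0,0,0,-0.01,0,0,0],[0,0,0,-0.02,0,0,0],[0,0,0,-0.03,0,0,0],[0,0,0,-0.03,0,0,0],[0,-0.03,0,-0.02,0,0,0],[0,-0.03,0,0,0,0,0],[0,-0.02,0,0,0,0,0],[0,0,0,0,0,0,0],[0,0,0,0,0,0,0],[0,0,0,0,0,0,0],[0,0,0,0,0,0,0]]'
python3 - <<'E'
from h import *
from station import get_image
t=look();w=get_image("side")[150:400,160:500]
c=np.zeros((600,800,3),np.uint8);c[:525,:420]=cv2.resize(t[170:320,360:480],None,fx=3.5,fy=3.5)
c[:279,420:]=cv2.resize(w,(380,279));c[290:575,420:]=cv2.resize(get_image("wrist"),(380,285))
cv2.imwrite("pics/p8.png",c[:,:,::-1])
E
```

```text
t: 12.85
tool_pos: [0.395, -0.311, 0.212]
tool_rot: [-3.078, -0.627, 0.0]
contact_force: [0.2, -0.9, -0.3]
opening: 0.0002
13.25 [-0.1  0.4 -0.1] [ 0.3945 -0.3114  0.212 ] [(array([404., 212.]), 291)]
```

View pics/p8.png

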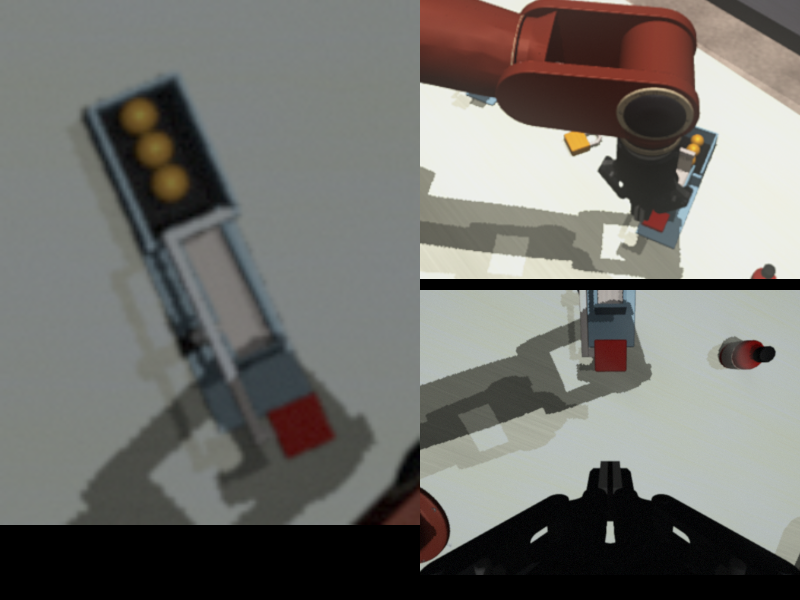

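The lever is back up and the gate bar lies across the ramp exit. All three balls are in the tray and the tool is clear of everything. I'll hand it in.

```bash
python3 -c "from station import finish_job;print(finish_job())"
```

```text
the job is handed in; nothing more can be done
None
```

I pressed the brass dispenser's paddle with the shut fingers and held it until all three brass balls had run into the catch tray. I then raised the tool so the lever sprang back, and handed the job in at about 13 s.

**Last checks:** After the tool was raised, the top picture shows the three balls in the tray, the ramp empty, the paddle up and the gate bar back across the ramp exit. The tool is clear and the contact force reads about 0 N. While I was pressing, the readings stayed below about 4 N.

**What disagreed:** The paddle needed pressing lower than I had worked out. The fingertip height was about 54 mm at the end, against the roughly 70 mm expected for full travel. When the fingertips first reached 71 mm, the force was still near zero and the lever looked only about half down. I didn't find the cause, so I pressed on in 2–3 mm steps until the balls ran.

**Not checked closely:** I moved nothing near the steel dispenser or the other things on the bench, but I didn't take a separate picture of the steel unit at the end.

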